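Hang the sample cassette in the slot that carries it by its rim

TASK

Take the washed sample cassette out of the draining stand by its tab and hang it upright in the graded rack, in the slot that lets its body in but carries its thicker rim on both sides; that slot differs from day to day, so find it by stepping along from the narrow end until the first one accepts it. Leave it hanging by its rim, carried on both sides, about centred between the rack's two sides, let go of it, and leave the jar, beaker and bottle standing where they are.

Things in the scene. Friction and masses are not known exactly. Their poses are not given: they have to be found in the camera images.
- cassette_center (a point): Centre of the loose grey plastic sample cassette (0.15 to 0.3 kg), half-way up its 114 mm height. A flat upright plate: x along its length, y its thickness, z up. Body 120 x 14 x 60 high, z -57 to +3 mm from here; above it the thicker rim, 130 x 20 x 14 high, z +3 to +17; its underside (z +3) is the ledge that carries it, 3 mm proud on both faces. Starts upright and loose in the stand.
- cassette_tab (a point): Grip point on the cassette's tab, 40 mm above the cassette's centre, axes as there. The tab stands in the middle of the rim's top: 44 mm (x) x 12 mm (y) x 40 mm high, from 23 mm below this point to 17 mm above it. Pinch it from above across its 12 mm thickness.
- rack: Graded hanging rack, fixed; base plate 150 (x) x 214 (y) mm, origin at its underside's centre, z up. Five slots side by side along y, each running along x, growing wider towards +y, between square-edged teeth all ending 100 mm above the table. A cassette hangs with its x along the rack's x, either way round; properly hung its ledge lies on the tooth tops, its centre 97 mm above the table. No stops along x.
- slot1_side (a point): Middle of the -y edge of slot 1 (the narrowest), at tooth-top height, x = 0 of the rack, rack axes. All -y edges are fixed teeth (16 mm wide in y, 51 to 65 mm either side of x = 0): at rack y = -86, -58, -25, +13, +56 mm for slots 1 to 5. The +y edges are the teeth (12 mm wide, 32 to 48 mm either side of x = 0) of an adjustable steel comb.
- slot2_side (a point): The same for slot 2. The comb is locked in one of three settings before each run, not told; it shifts all +y edges alike, so all widths change alike. Each slot is 5 mm wider than the one before; in every setting exactly one of slots 2, 3, 4 is the right one, 17 mm wide: 1.5 mm free on each side of the cassette's body, its middle 8.5 mm to +y of its fixed edge.
- slot3_side (a point): The same for slot 3. Slots narrower than the right one (12 mm or less) stop the cassette's body at the tooth tops.
- slot4_side (a point): The same for slot 4. Slots wider than the right one (22 mm or more) are too wide for the 20 mm rim: centred there the cassette goes through until its body stands on the rack's bars 20 mm above the table, 20 mm too low; off-centre it only hooks on one side, which is not good enough. It can be lifted out again.
- slot5_side (a point): The same for slot 5, the widest, which is always too wide.
- stand: White draining stand, fixed to the table, base plate 135 (x) x 70 (y) x 8 mm, origin at the centre of its underside. The cassette stands on the base plate (8 mm above the table) with its length along the stand's x, loosely between two pairs of 30 mm high posts with a 22 mm gap (posts at x = +-42 mm). Lift the cassette straight up at least 35 mm to clear them.
- jar: Bystander: closed glass jar, 60 mm across, 85 mm high, standing; origin at the centre of its underside.
- beaker: Bystander: open white plastic cup, 66 mm across, 75 mm high, standing; origin at the centre of its underside.
- bottle: Bystander: white plastic bottle, 64 mm across, 140 mm high, standing; origin at the centre of its underside.
Mind the look-alikes: they are no part of the job. What is meant by the part that bears cassette_center is not green, orange or purple, and is the larger of those in its own colour.

How it is judged:
At the end, for the whole second after the job is handed in: The cassette hangs at rest in the rack with its rim carried on both sides (on fixed teeth and adjustable comb): centre 97 mm (within 3.5) above the rack underside, within 12 mm of the rack centre line along x, within the ladder of slots, upright and in line with the slots within 0.1 rad (z of cassette_center in the frame of rack between 0.0935 and 0.1005 m and x of cassette_center in the frame of rack between -0.012 and 0.012 m and y of cassette_center in the frame of rack between -0.06 and 0.09 m and angle between the y axis of cassette_center and the y axis of rack, either way round below 0.1 rad and angle between cassette_center's own z axis and vertical below 0.1 rad and linear speed of cassette below 0.01 m/s and contact force between cassette and rack above 0.05 N and contact force between cassette and comb above 0.05 N); the robot touches nothing.
It fails at once if the jar was moved by more than 20 mm or tipped over (distance of jar from where it was at the start of the episode above 0.02 m or angle between jar's own z axis and vertical above 0.3 rad).
It fails at once if the beaker was moved by more than 20 mm or tipped over (distance of beaker from where it was at the start of the episode above 0.02 m or angle between beaker's own z axis and vertical above 0.3 rad).
It fails at once if the bottle was moved by more than 20 mm or tipped over (distance of bottle from where it was at the start of the episode above 0.02 m or angle between bottle's own z axis and vertical above 0.3 rad).
It also fails if it takes over 51 s, if anything falls off the work surface, if the arm or the gripper's body presses on something with over 40 N, if the wrist force passes 120 N, or if a joint passes its speed limit or range.

ROBOT

A 6-joint arm with a two-finger parallel gripper is mounted at the origin on the work surface. World frame = base frame: x ahead of the robot, y to its left, z up, the work surface at z = 0. Lengths are in m, angles in rad, forces in N, time in s.
With the tool pointing down it reaches from about 0.275 to 0.775 m from the base axis. Payload 14.6 kg.
Tool frame: the origin (TCP) lies midway between the tips of the shut fingers; the grasp point (between the pads) lies 19 mm behind it; z points along the fingers, x is the direction in which the jaws open and shut, and the axes are right-handed (so a half turn about z gives the same grasp; the last joint's range is limited). The gripper opens to 85 mm and grips with 20 to 120 N. Pads are 22 mm wide; open, the fingers measure 114 mm over their backs; the gripper's body (76 mm by 85 mm) begins 54 mm behind the grasp point. The pads swing forward as they close: fully open they stand 13 mm farther back than shut.
Start: joints at [1.141, 0.263, -0.048, 1.259, 0, 1.415], TCP at [0.142, 0.505, 0.231] pointing down, gripper open.
Joint ranges: [-2.65, 2.65], [-0.89, 1.7], [-1.18, 1.37], [-2.13, 2.11], [-1.35, 1.29], [-3.14, 3.14]. Speed limits (rad/s): [1.89, 1.89, 2.57, 2.79, 3.14, 3.14].

INTERFACE

Orientations are given as [roll, pitch, yaw] about the fixed x, y, z axes, in that order (R = Rz(yaw) Ry(pitch) Rx(roll)).
In Python, from cell import get_state, grab_frame, close_job gives the robot as it stands.
- The arm moves only by the tool carry_out, never from a script. Its argument "series" is a list that holds one entry, the list of rows, each a list of 6 numbers: the shift along the tool's x, y, z each as a share of 0.4 m, from -1 to 1, then the turn, a rotation vector about the tool's x, y, z each as a share of 0.5 rad, from -1 to 1. A call has 1 to 10 rows; each row is the pose to reach, as a shift and turn from the pose commanded when the call began, along the tool's axes at that moment; what a row does not reach only later rows make up. A row lasts 1/12 s, in which the tool goes at most 41.7 mm and 7.16 degrees, less where a joint would pass 70% of its speed; a pose out of reach is approached as far as the arm can. A call with a number of a shift or a turn outside -1 to 1 is refused whole. A call with a gripper value outside its range is refused whole. "fingers" is the gripper's target within -1 to 1 (fully open at 1, half-way at 0, shut at -1), set as the call begins (left out, the last holds). The fingers move at their own pace and stop on an object; the grip force is fixed at half the most. Time passes only in rows, so rows that repeat a pose let the fingers close. It gives the time, the measured TCP pose, the force and the opening at its end, in the units of the state.
- get_state(): the state, without advancing time (a new reading comes with each control period).
- grab_frame(name): name is "scene" or "side" or "wrist"; returns a dict with "image" (420x560x3 uint8, blue, green, red), "fx", "fy", "cx", "cy" (pixels), "eye" and "rotation" of the camera in the world; the wrist camera has in their place "mount" (4x4, takes a point from camera to tool coordinates, whose origin is the TCP and whose axes are the tool frame's). Camera axes: x right, y up, looking along -z (the intrinsics and any distortion apply to the point x, -y, -z); pixel columns grow to the right and rows downward; lengths in m; the calibration is good to about 2 mm. A picture is of the moment at which its call begins: read the wrist's pose just before it. There is no depth.
- close_job(): hands the job in, once; it reports no verdict.
The state is a dict: "time_s": time; "joints": joint angles; "dq": joint speeds; "joint_efforts": joint torques, N m; "position": TCP position; "tcp_rot": TCP orientation; "ft_force": force on the tool from outside, world axes, zero at the start; "wrist_torque": the same for the moment, N m; "grip_width": finger opening in m.
Only numpy, scipy, OpenCV 4.12 (cv2) and the standard library are available. Lean on these libraries where they do the work, as an engineer would, in place of code of your own. Each camera call takes 0.05 s, during which the arm holds its last target.

## Working session

There is one attempt and no reset: what is moved stays moved. The work goes in short steps, Python scripts to look and compute and a tool call to move; the robot and the scene stay as the last step left them, time stands still between calls to the robot, and variables do not carry over. Pictures are saved under pics/ and viewed, and the job is handed in when it is done.

Besides the shell and the picture viewer there is one more tool, called after "Request:" in YAML: its name, and indented under it one key for each argument. carry_out: Moves the arm, as the interface text tells. Its arguments: {"type":"object","properties":{"series":{"type":"array","items":{"type":"array","items":{"type":"array","items":{"type":"number"}}}},"fingers":{"type":"number"}},"required":["series"]}

```bash
ls; mkdir -p pics
python3 - <<'E'
from cell import *
import cv2
print(get_state())
for n in ["scene","side","wrist"]:
    f=grab_frame(n); cv2.imwrite(f"pics/{n}0.png",f["image"]); print(n,{k:v for k,v in f.items() if k!="image"})
E
```

```text
pics
{'time_s': 0.0, 'joints': array([ 1.14072067e+00,  2.63548793e-01, -4.89713796e-02,  1.25941834e+00,
       -3.79547305e-05,  1.41545091e+00]), 'dq': array([ 0.00107267, -0.00074795,  0.00180397, -0.00075894,  0.00059442,
       -0.00090395]), 'joint_efforts': array([-3.84663135e-04, -6.37627888e+01,  3.84569192e+01,  1.37698324e-02,
       -8.77326192e-05, -5.66136364e-06]), 'position': array([0.14233806, 0.50502546, 0.23079906]), 'tcp_rot': array([-3.14145343e+00,  1.13430216e-03,  1.29606619e+00]), 'ft_force': array([ 0.32503318,  0.19914339, -0.0923093 ]), 'wrist_torque': array([ 0.01567264, -0.09311627,  0.05243447]), 'grip_width': 0.08562544386067394}
scene {'fx': 520.6668756294958, 'fy': 520.6668756294958, 'cx': 278.96666548334974, 'cy': 202.0533840005974, 'eye': array([ 1.4135102 , -0.47206594,  0.88502986]), 'rotation': array([ 8.74060694e-01, -7.51066930e-04,  1.13658447e+00])}
side {'fx': 515.4793452440293, 'fy': 515.4793452440293, 'cx': 270.2377892608498, 'cy': 213.8004428378268, 'eye': array([ 0.40179181, -0.92372807,  1.05475377]), 'rotation': array([ 0.72013126, -0.00161526, -0.17498346])}
wrist {'fx': 373.6012707653424, 'fy': 373.6012707653424, 'cx': 278.04963594979, 'cy': 207.1950309203089, 'mount': array([[ 9.99999973e-01, -2.13634307e-04, -8.89814404e-05,
        -2.69685004e-04],
       [-2.30805436e-04, -9.48763117e-01, -3.15988124e-01,
        -8.17715360e-02],
       [-1.69164048e-05,  3.15988136e-01, -9.48763141e-01,
        -1.43345525e-01],
       [ 0.00000000e+00,  0.00000000e+00,  0.00000000e+00,
         1.00000000e+00]])}
```

View pics/scene0.png

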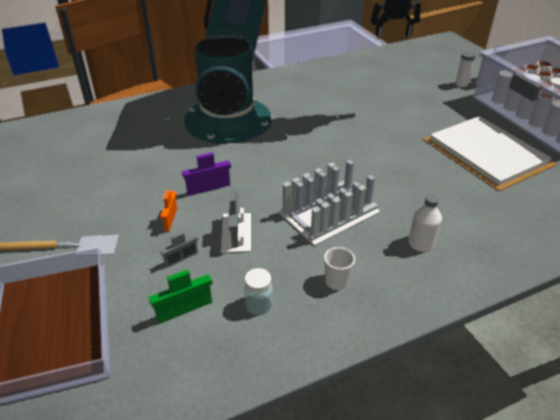

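View pics/side0.png

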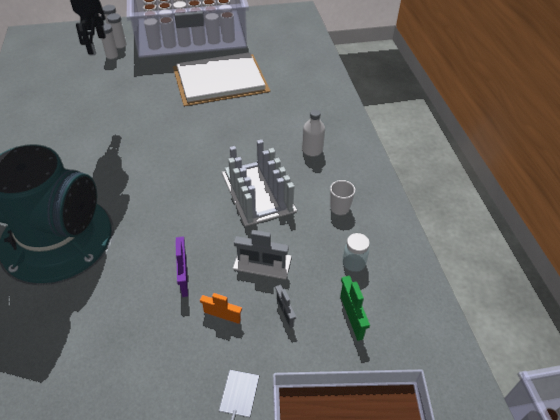

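View pics/wrist0.png

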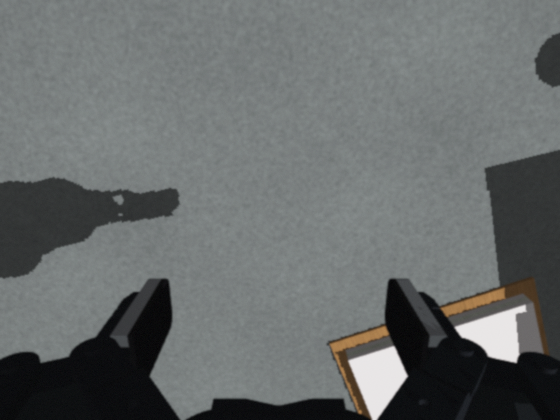

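Grey candidates: scene (236,220)/side (261,250), standing in the white stand, and scene (180,250)/side (285,305), a smaller one loose on the table. Purple, orange and green are excluded. The larger grey one in the stand fits the description; I'll confirm it in a crop.

```bash
cat > h.py <<'E'
import numpy as np, cv2
from scipy.spatial.transform import Rotation as R
from cell import *
def cam(f,state=None):
    K=(f["fx"],f["fy"],f["cx"],f["cy"])
    if "mount" in f:
        T=np.eye(4);T[:3,:3]=R.from_euler("xyz",state["tcp_rot"]).as_matrix();T[:3,3]=state["position"]
        T=T@f["mount"]; return K,T[:3,:3],T[:3,3]
    return K,R.from_euler("xyz",f["rotation"]).as_matrix(),np.array(f["eye"])
def ray(c,u,v):
    K,M,e=c; d=M@np.array([(u-K[2])/K[0],-(v-K[3])/K[1],-1.]); return e,d/np.linalg.norm(d)
def onz(c,u,v,z):
    e,d=ray(c,u,v); return e+d*(z-e[2])/d[2]
def proj(c,p):
    K,M,e=c; q=M.T@(np.array(p)-e); return np.array([K[2]+K[0]*q[0]/-q[2],K[3]-K[1]*q[1]/-q[2]])
def tri(c1,uv1,c2,uv2):
    A=[];b=[]
    for c,uv in((c1,uv1),(c2,uv2)):
        e,d=ray(c,*uv);P=np.eye(3)-np.outer(d,d);A.append(P);b.append(P@e)
    return np.linalg.lstsq(np.vstack(A),np.hstack(b),rcond=None)[0]
E
python3 - <<'E'
import cv2,numpy as np
a=cv2.imread("pics/scene0.png")[150:280,150:400];b=cv2.imread("pics/side0.png")[130:340,160:380]
cv2.imwrite("pics/cs.png",cv2.resize(a,None,fx=3.2,fy=3.2,interpolation=cv2.INTER_CUBIC))
cv2.imwrite("pics/cd.png",cv2.resize(b,None,fx=2.8,fy=2.8,interpolation=cv2.INTER_CUBIC))
E
```

```text
(no output)
```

View pics/cs.png

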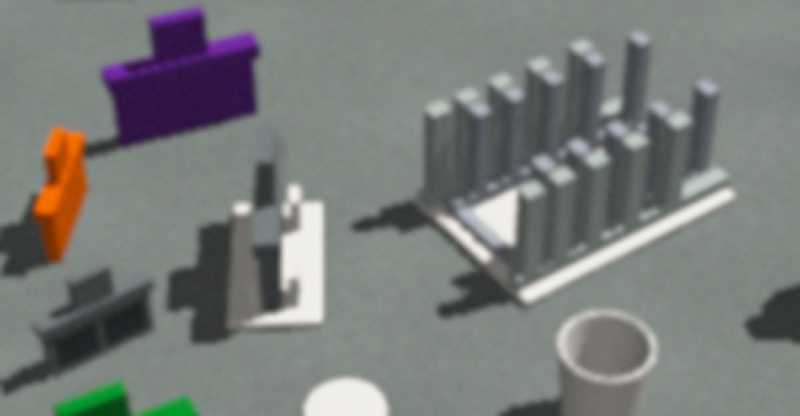

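View pics/cd.png

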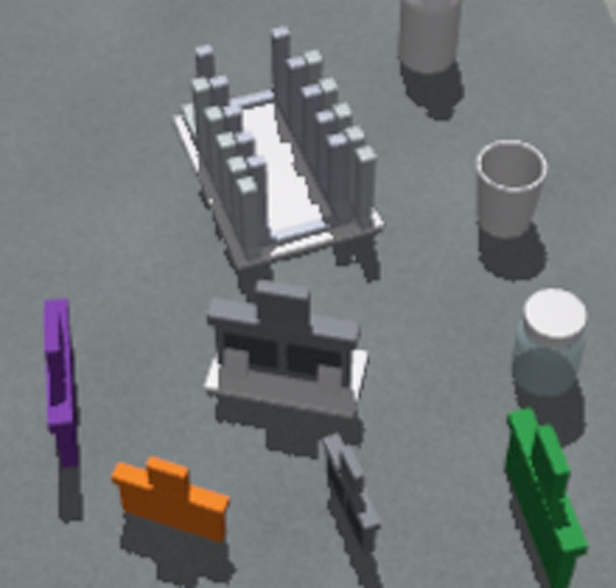

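The crop confirms it: the grey cassette in the stand is clearly bigger than the loose grey one. Next, rough poses.

Run:
```python
from h import *
s=cam(grab_frame("scene"));d=cam(grab_frame("side"))
C=lambda x,y:(x/3.2+150,y/3.2+150)
D=lambda x,y:(x/2.8+160,y/2.8+130)
np.set_printoptions(precision=4,suppress=True)
print("rack base side", [onz(d,*D(*p),0.0)[:2] for p in [(175,117),(240,264),(382,222)]])
print("rack base scene", [onz(s,*C(*p),0.0)[:2] for p in [(418,200),(525,303),(735,197)]])
print("stand side",[onz(d,*D(*p),0.008)[:2] for p in [(207,388),(357,410),(368,352)]])
print("stand scene",[onz(s,*C(*p),0.008)[:2] for p in [(230,327),(323,322),(323,203)]])
print("tab top side",[onz(d,*D(*p),0.122)[:2] for p in [(257,284),(309,291)]])
print("tab top scene",[onz(s,*C(*p),0.122)[:2] for p in [(268,135)]])
print("jar",onz(d,*D(555,312),0.085),onz(s,257,277,0.085))
print("beaker",onz(d,*D(510,163),0.075))
print("bottle",onz(d,315,116,0.14),onz(s,431,202,.14))
print("green",onz(d,350,280,0.1),"orange",onz(d,220,298,.1),"purple",onz(d,181,240,.1))
```

```text
rack base side [array([0.4553, 0.1727]), array([ 0.4935, -0.0382]), array([ 0.6382, -0.009 ])]
rack base scene [array([ 0.4942, -0.0403]), array([ 0.6352, -0.0171]), array([0.5987, 0.1944])]
stand side [array([ 0.4436, -0.1815]), array([ 0.5694, -0.2273]), array([ 0.5915, -0.1674])]
stand scene [array([ 0.5733, -0.2298]), array([ 0.5972, -0.1658]), array([ 0.4739, -0.1147])]
tab top side [array([ 0.4937, -0.1647]), array([ 0.5352, -0.1796])]
tab top scene [array([ 0.5095, -0.1687])]
jar [ 0.7433 -0.2091  0.085 ] [ 0.744  -0.2104  0.085 ]
beaker [ 0.7559 -0.0218  0.075 ]
bottle [0.732  0.2073 0.14  ] [0.7482 0.2109 0.14  ]
green [ 0.6892 -0.3218  0.1   ] orange [ 0.4005 -0.3181  0.1   ] purple [ 0.3276 -0.1438  0.1   ]
```

```bash
cat >> h.py <<'E'
def plan(x,y,z,yaw):
    s=get_state();M=R.from_euler("xyz",s["tcp_rot"])
    t=M.inv().apply(np.array([x,y,z])-s["position"])/0.4
    T=R.from_euler("xyz",[np.pi,0,yaw]); r=(M.inv()*T).as_rotvec()/0.5
    print("shift",np.round(t,4),"turn",np.round(r,4),"rows",np.linalg.norm(t)*.4/.0417,np.linalg.norm(r)*.5/.125)
E
python3 - <<'E'
from h import *
plan(0.3,.29,.29,1.75); plan(0.47,0.07,.29,1.75)
E
```

```text
shift [-0.4109  0.5251 -0.1471] turn [-3.000e-04  1.000e-03 -9.081e-01] rows 6.549938127304013 3.632301715577425
shift [-0.825   1.0834 -0.147 ] turn [-3.000e-04  1.000e-03 -9.081e-01] rows 13.138164048728651 3.632301715577425
```

Request:
carry_out:
  series:
    - [[-0.41, 0.525, -0.147, 0, 0, -0.908], [-0.41, 0.525, -0.147, 0, 0, -0.908], [-0.41, 0.525, -0.147, 0, 0, -0.908], [-0.41, 0.525, -0.147, 0, 0, -0.908], [-0.41, 0.525, -0.147, 0, 0, -0.908], [-0.41, 0.525, -0.147, 0, 0, -0.908], [-0.41, 0.525, -0.147, 0, 0, -0.908], [-0.41, 0.525, -0.147, 0, 0, -0.908]]
  fingers: 1

```text
time_s: 0.92
position: [0.3033, 0.2867, 0.2914]
tcp_rot: [3.139, 0.0, 1.745]
ft_force: [-0.7, 0.3, 0.3]
grip_width: 0.0856
```

Run:
```python
from h import *
plan(0.47,0.07,.29,1.75)
```

```text
shift [-0.6056  0.3167  0.0045] turn [ 0.0048  0.0009 -0.0109] rows 6.555624392317075 0.04752377243008423
```

Request:
carry_out:
  series:
    - [[-0.606, 0.317, 0, 0, 0, 0], [-0.606, 0.317, 0, 0, 0, 0], [-0.606, 0.317, 0, 0, 0, 0], [-0.606, 0.317, 0, 0, 0, 0], [-0.606, 0.317, 0, 0, 0, 0], [-0.606, 0.317, 0, 0, 0, 0], [-0.606, 0.317, 0, 0, 0, 0], [-0.606, 0.317, 0, 0, 0, 0], [-0.606, 0.317, 0, 0, 0, 0], [-0.606, 0.317, 0, 0, 0, 0]]

```text
time_s: 1.75
position: [0.4676, 0.0751, 0.29]
tcp_rot: [-3.141, -0.0, 1.75]
ft_force: [-0.7, -0.0, 0.2]
grip_width: 0.0853
```

Run:
```python
from h import *
import pickle
s=get_state();f=grab_frame("wrist");pickle.dump((s,f),open("w1.pkl","wb"));print(s["position"],s["tcp_rot"])
cv2.imwrite("pics/w1.png",f["image"]); cv2.imwrite("pics/w1b.png",cv2.resize(f["image"],(800,600),interpolation=cv2.INTER_CUBIC))
```

```text
[0.46759118 0.07507669 0.28997237] [-3.14111151e+00 -3.30885285e-04  1.75002693e+00]
```

View pics/w1b.png

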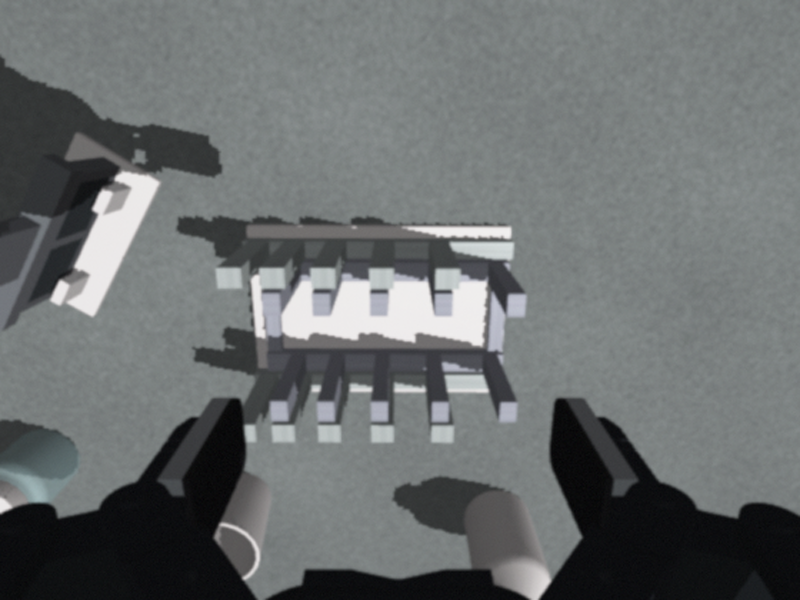

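Run:
```python
from h import *
import pickle
s,f=pickle.load(open("w1.pkl","rb"))
im=f["image"]
c=im[150:320,140:380]
cv2.imwrite("pics/w1c.png",cv2.resize(c,None,fx=3.3,fy=3.3,interpolation=cv2.INTER_NEAREST))
for p in [(231,273),(275,278),(325,275),(380,275),(447,278),(516,305),(285,410),(384,434),(443,300)]:
    u,v=int(p[0]*.7),int(p[1]*.7); print(p,im[v,u])
```

```text
(231, 273) [191 191 183]
(275, 278) [191 190 183]
(325, 275) [190 191 183]
(380, 275) [195 194 188]
(447, 278) [202 201 193]
(516, 305) [204 189 188]
(285, 410) [186 173 171]
(384, 434) [189 190 183]
(443, 300) [196 184 182]
```

View pics/w1c.png

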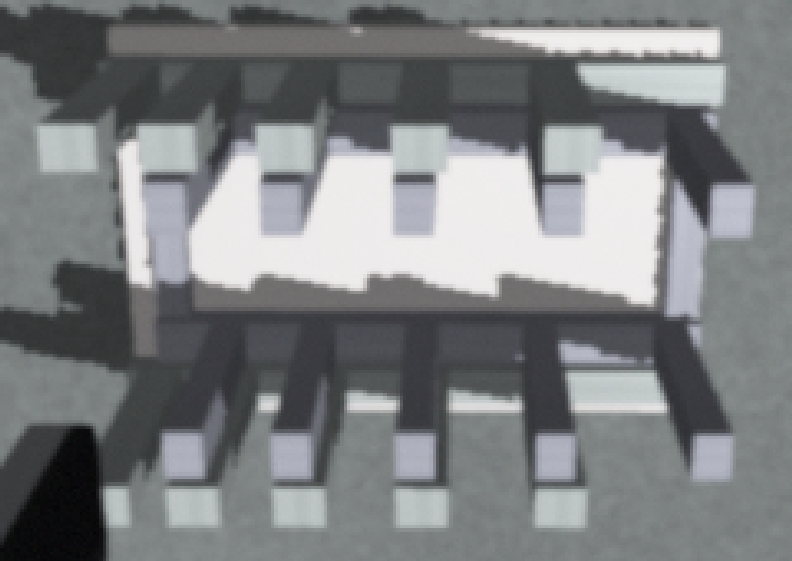

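```bash
cat > rk.py <<'E'
from h import *
import pickle,sys
from scipy.optimize import least_squares
def run(fn,tag):
    s,f=pickle.load(open(fn,"rb"));c=cam(f,s)
    im=f["image"].astype(int);B,G,Rr=im[...,0],im[...,1],im[...,2]
    mk={"F":(abs(B-G)<4)&(G-Rr>=4)&(G>165)&(G<215),"C":(B-G>7)&(B>160)}
    E=np.array([-86,-58,-25,13,56])/1e3
    det=[]
    for k,m in mk.items():
        n,l,st,ce=cv2.connectedComponentsWithStats(m.astype(np.uint8),connectivity=4)
        for i in range(1,n):
            x,y,w,h,a=st[i]
            if a>80 and a>0.75*w*h and 0.4<w/h<2:
                p=onz(c,x+w/2-.5,y+h/2-.5,0.1)[:2]; det.append((k,p,(x,y,w,h,a)))
    th0=.178;c0=np.array([.546,.079])
    def model(k,i,sg,w): return np.array([sg*.058,E[i]-.008]) if k=="F" else np.array([sg*.040,E[i]+w[i]+.006])
    best=None
    for w1 in(.012,.007,.002):
        w=w1+.005*np.arange(5); 
        par=np.r_[c0,th0]
        for it in range(4):
            pr=[]
            M=np.array([[np.cos(par[2]),-np.sin(par[2])],[np.sin(par[2]),np.cos(par[2])]])
            for k,p,b in det:
                q=M.T@(p-par[:2]); cand=[(np.linalg.norm(model(k,i,sg,w)-q),i,sg) for i in range(5) for sg in(-1,1)]
                d,i,sg=min(cand)
                if d<.012: pr.append((k,i,sg,p,b))
            def res(z):
                M=np.array([[np.cos(z[2]),-np.sin(z[2])],[np.sin(z[2]),np.cos(z[2])]])
                return np.hstack([z[:2]+M@model(k,i,sg,w)-p for k,i,sg,p,b in pr])
            r=least_squares(res,par);par=r.x
        print(w1,len(pr),par,"rms mm",1e3*np.sqrt(np.mean(r.fun**2)))
        if best is None or np.sqrt(np.mean(r.fun**2))<best[0]: best=(np.sqrt(np.mean(r.fun**2)),par,w1,pr,r.fun)
    for (k,i,sg,p,b),e in zip(best[3],best[4].reshape(-1,2)): print(k,i+1,sg,b,np.round(e*1e3,1))
if __name__=="__main__": run(sys.argv[1],"")
E
python3 rk.py w1.pkl
```

```text
0.012 19 [0.54470139 0.07301441 0.17904701] rms mm 1.1537486257371785
0.007 19 [0.5442187  0.07560642 0.18067437] rms mm 2.127518304949792
0.002 19 [0.54372733 0.07819689 0.18232335] rms mm 3.7335856613508738
F 1 -1 (np.int32(151), np.int32(188), np.int32(18), np.int32(14), np.int32(242)) [0.7 0.5]
F 2 -1 (np.int32(182), np.int32(188), np.int32(17), np.int32(14), np.int32(231)) [0.8 0.2]
F 3 -1 (np.int32(218), np.int32(188), np.int32(17), np.int32(14), np.int32(231)) [ 0.9 -0.3]
F 4 -1 (np.int32(259), np.int32(188), np.int32(17), np.int32(15), np.int32(227)) [ 0.5 -0.5]
F 5 -1 (np.int32(305), np.int32(189), np.int32(17), np.int32(14), np.int32(221)) [-0.  -0.4]
F 2 1 (np.int32(190), np.int32(298), np.int32(16), np.int32(12), np.int32(179)) [-0.1  0.9]
F 3 1 (np.int32(222), np.int32(298), np.int32(17), np.int32(12), np.int32(181)) [-0.1  0.5]
F 4 1 (np.int32(260), np.int32(298), np.int32(16), np.int32(12), np.int32(182)) [ 0.1 -0. ]
F 5 1 (np.int32(302), np.int32(298), np.int32(16), np.int32(12), np.int32(180)) [ 0.1 -0.2]
C 2 -1 (np.int32(219), np.int32(205), np.int32(13), np.int32(1
[... 154 characters left out ...]
2(206), np.int32(13), np.int32(15), np.int32(185)) [ 0.7 -0.4]
C 4 -1 (np.int32(304), np.int32(206), np.int32(13), np.int32(15), np.int32(179)) [0.7 0.1]
C 5 -1 (np.int32(355), np.int32(206), np.int32(13), np.int32(16), np.int32(195)) [ 0.2 -0.2]
C 1 1 (np.int32(189), np.int32(282), np.int32(12), np.int32(12), np.int32(133)) [0.6 0.8]
C 2 1 (np.int32(222), np.int32(282), np.int32(12), np.int32(13), np.int32(153)) [0.1 0.4]
C 3 1 (np.int32(260), np.int32(282), np.int32(11), np.int32(13), np.int32(141)) [0.1 0.4]
C 4 1 (np.int32(303), np.int32(282), np.int32(11), np.int32(13), np.int32(141)) [ 0.2 -0.2]
C 5 1 (np.int32(350), np.int32(282), np.int32(12), np.int32(14), np.int32(153)) [-0.3 -0.4]
```

Slot widths fit 12/17/22/27/32 mm, with rms 1.15 mm against 2.1 and 3.7 for the other two settings. So slot 2 is the 17 mm slot. Now the stand, seen from above.

Run:
```python
from h import *
plan(0.459,-0.15,.29,1.25)
```

```text
shift [-5.506e-01 -1.216e-01  3.000e-04] turn [-4.0000e-04 -3.0000e-04  1.0017e+00] rows 5.408703330455484 4.006700328857298
```

Request:
carry_out:
  series:
    - [[-0.55, -0.12, 0, 0, 0, 1], [-0.55, -0.12, 0, 0, 0, 1], [-0.55, -0.12, 0, 0, 0, 1], [-0.55, -0.12, 0, 0, 0, 1], [-0.55, -0.12, 0, 0, 0, 1], [-0.55, -0.12, 0, 0, 0, 1], [-0.55, -0.12, 0, 0, 0, 1], [-0.55, -0.12, 0, 0, 0, 1], [-0.55, -0.12, 0, 0, 0, 1], [-0.55, -0.12, 0, 0, 0, 1]]

```text
time_s: 2.63
position: [0.4601, -0.1489, 0.2903]
tcp_rot: [3.141, -0.0, 1.252]
ft_force: [1.0, 0.4, 0.2]
grip_width: 0.0857
```

Run:
```python
from h import *
import pickle
s=get_state();f=grab_frame("wrist");pickle.dump((s,f),open("w2.pkl","wb"));print(s["position"],s["tcp_rot"])
c=f["image"][40:320,120:440]
cv2.imwrite("pics/w2.png",cv2.resize(c,None,fx=2.1,fy=2.1,interpolation=cv2.INTER_NEAREST))
```

```text
[ 0.46009724 -0.1489344   0.29031747] [ 3.14130425e+00 -1.36701768e-04  1.25208130e+00]
```

View pics/w2.png

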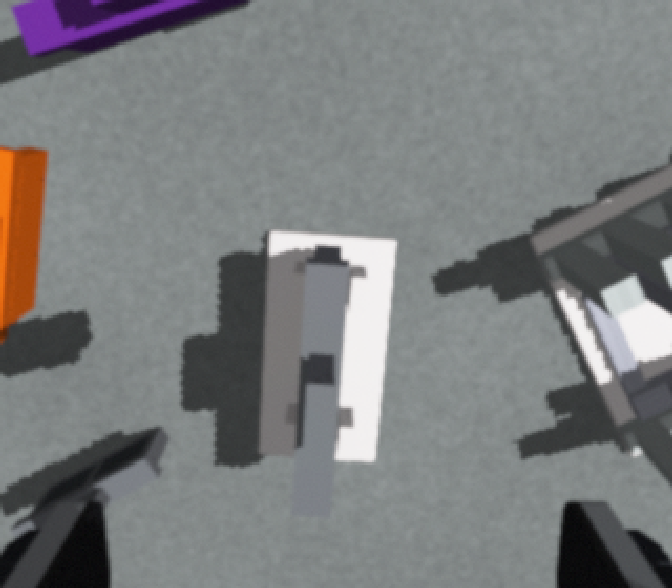

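Run:
```python
from h import *
import pickle
s,f=pickle.load(open("w2.pkl","rb"))
c=f["image"][150:300,230:320]
c=cv2.convertScaleAbs(c,alpha=1.8,beta=-40)
cv2.imwrite("pics/w2c.png",cv2.resize(c,None,fx=4,fy=4,interpolation=cv2.INTER_NEAREST))
k=cam(f,s)
# predict
yaw=-.38;ct=np.array([.515,-.172]);M=np.array([[np.cos(yaw),-np.sin(yaw)],[np.sin(yaw),np.cos(yaw)]])
for nm,L,W,z in(("tab",.022,.006,.122),("rim",.065,.010,.082)):
    print(nm,[np.round(proj(k,[*(ct+M@[a*L,b*W]),z]),1) for a,b in((-1,-1),(-1,1),(1,1),(1,-1))])
```

```text
tab [array([267.8, 223.1]), array([281.3, 223.9]), array([278.2, 268. ]), array([265.3, 267.3])]
rim [array([267.1, 166. ]), array([288. , 167.3]), array([279.5, 286.6]), array([260.8, 285.6])]
```

View pics/w2c.png

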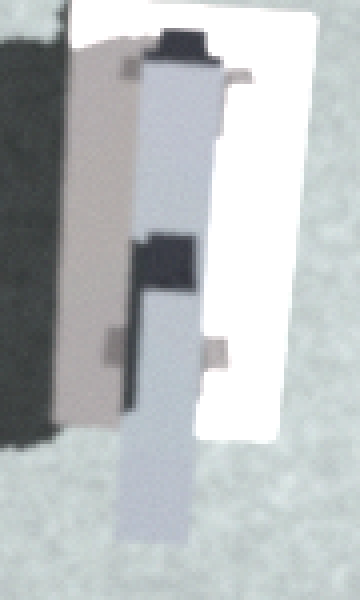

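Run:
```python
from h import *
plan(.5144,-.174,.15,1.19);plan(.5144,-.174,.088,1.19)
```

```text
shift [-0.0167  0.1484  0.3508] turn [ 0.0006 -0.0002  0.1241] rows 3.6570783222906518 0.4965410807909631
shift [-0.0167  0.1483  0.5058] turn [ 0.0006 -0.0002  0.1241] rows 5.058638752044457 0.4965410807909631
```

Request:
carry_out:
  series:
    - [[-0.017, 0.148, 0.1, 0, 0, 0.124], [-0.017, 0.148, 0.1, 0, 0, 0.124], [-0.017, 0.148, 0.2, 0, 0, 0.124], [-0.017, 0.148, 0.3, 0, 0, 0.124], [-0.017, 0.148, 0.35, 0, 0, 0.124], [-0.017, 0.148, 0.35, 0, 0, 0.124], [-0.017, 0.148, 0.35, 0, 0, 0.124], [-0.017, 0.148, 0.35, 0, 0, 0.124]]

```text
time_s: 3.35
position: [0.5149, -0.1754, 0.1519]
tcp_rot: [3.139, 0.0, 1.189]
ft_force: [0.7, 0.9, -0.2]
grip_width: 0.0853
```

Run:
```python
from h import *
import pickle
plan(.5144,-.174,.088,1.19)
s=get_state();f=grab_frame("wrist");pickle.dump((s,f),open("w3.pkl","wb"))
cv2.imwrite("pics/w3.png",f["image"])
```

```text
shift [ 0.0028 -0.0029  0.1597] turn [ 0.0043  0.0004 -0.0023] rows 1.5319203044790934 0.019763034587334957
```

View pics/w3.png

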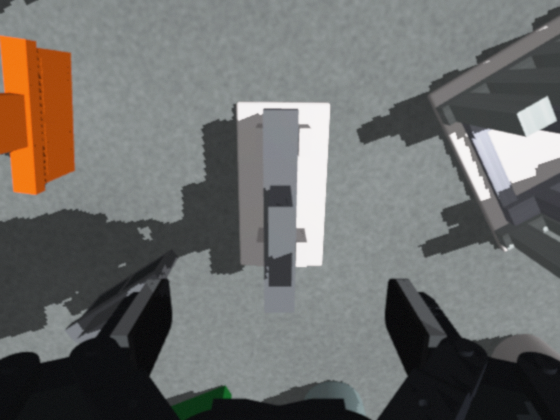

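Run:
```python
from h import *
s=cam(grab_frame("scene"));d=cam(grab_frame("side"));st=get_state();print(st["time_s"])
M=R.from_euler("xyz",st["tcp_rot"]).as_matrix()
for n,a,b in(("end1",(161.5,252),(277,287)),("end2",(198,240),(295,327))):
    pass
for uv in((278,288),(294,322)):
  for z in(.03,.06): 
    p=onz(d,*uv,z);print(uv,p,"tool xy",(M.T@(p-[.5144,-.174,.088]))[:2])
```

```text
3.5
(278, 288) [ 0.53753623 -0.27010922  0.03      ] tool xy [-0.08051166  0.05717625]
(278, 288) [ 0.53356227 -0.28924412  0.06      ] tool xy [-0.09975487  0.06071546]
(294, 322) [ 0.55624178 -0.36446335  0.03      ] tool xy [-0.16106424  0.10974861]
(294, 322) [ 0.55172021 -0.38083601  0.06      ] tool xy [-0.17794925  0.11174875]
```

Request:
carry_out:
  series:
    - [[0.003, -0.001, 0.06, 0, 0, 0], [0.003, -0.001, 0.12, 0, 0, 0], [0.003, -0.001, 0.16, 0, 0, 0], [0.003, -0.001, 0.16, 0, 0, 0], [0.003, -0.001, 0.16, 0, 0, 0]]

```text
time_s: 3.92
position: [0.5143, -0.1744, 0.0867]
tcp_rot: [3.142, -0.0, 1.188]
ft_force: [0.5, -0.4, 0.0]
grip_width: 0.0856
```

Request:
carry_out:
  series:
    - [[0, 0, 0, 0, 0, 0], [0, 0, 0, 0, 0, 0], [0, 0, 0, 0, 0, 0], [0, 0, 0, 0, 0, 0], [0, 0, 0, 0, 0, 0], [0, 0, 0, 0, 0, 0], [0, 0, 0, 0, 0, 0], [0, 0, 0, 0, 0, 0], [0, 0, 0, 0, 0, 0], [0, 0, 0, 0, 0, 0]]
  fingers: -1

```text
time_s: 4.75
position: [0.5144, -0.1744, 0.0864]
tcp_rot: [3.141, -0.0, 1.188]
ft_force: [-0.3, -0.3, 5.7]
grip_width: 0.0113
```

Request:
carry_out:
  series:
    - [[0, 0, -0.05, 0, 0, 0], [0, 0, -0.1, 0, 0, 0], [0, 0, -0.2, 0, 0, 0], [0, 0, -0.3, 0, 0, 0], [0, 0, -0.36, 0, 0, 0], [0, 0, -0.36, 0, 0, 0], [0, 0, -0.36, 0, 0, 0], [0, 0, -0.36, 0, 0, 0]]

```text
time_s: 5.42
position: [0.5137, -0.1741, 0.229]
tcp_rot: [-3.14, -0.0, 1.188]
ft_force: [-1.2, 0.3, -2.9]
grip_width: 0.0112
```

Run:
```python
from h import *
import pickle
s=get_state();f=grab_frame("wrist");pickle.dump((s,f),open("w4.pkl","wb"))
print(s["position"],s["tcp_rot"],s["ft_force"],s["wrist_torque"],s["grip_width"])
d=grab_frame("side")["image"][130:340,160:380]
cv2.imwrite("pics/w4.png",np.hstack([f["image"],cv2.resize(d,(240,420))]))
# rack slot 2 pose
par=[.5447,.0730,.179];c,sn=np.cos(par[2]),np.sin(par[2])
print("slot2 target",par[0]-sn*-.0495,par[1]+c*-.0495)
```

```text
[ 0.51374752 -0.17414703  0.22896846] [-3.14006627e+00 -1.19183475e-04  1.18800453e+00] [-1.21888842  0.34637889 -2.87697907] [0.06723865 0.02866616 0.02997552] 0.011235011406355948
slot2 target 0.5535132591989204 0.024290899594709765
```

View pics/w4.png

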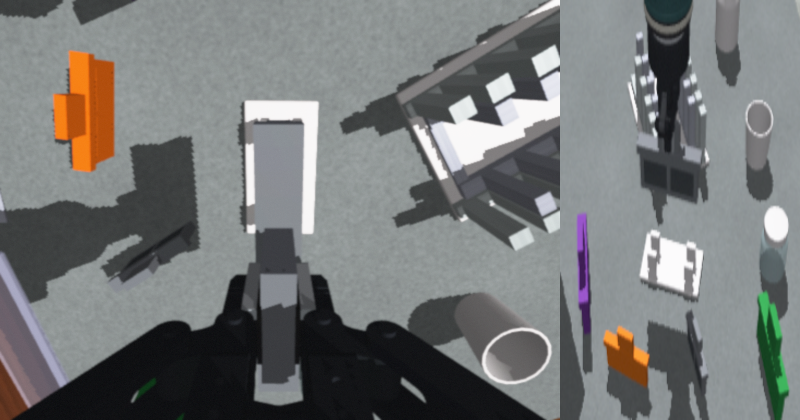

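Run:
```python
from h import *
import pickle
s,f=pickle.load(open("w4.pkl","rb"));c=cam(f,s);M=R.from_euler("xyz",s["tcp_rot"]).as_matrix()
zr=s["position"][2]-.0044
for uv in((253.5,122),(303.5,122),(255.5,225)):
    p=onz(c,*uv,zr);print(uv,np.round(1e3*(M.T@(p-s["position"])),1))
plan(.5535,.0243,.23,1.688);
```

```text
(253.5, 122) [ -9.8 -67.3   4.5]
(303.5, 122) [  9.5 -67.3   4.5]
(255.5, 225) [ -9.9 -24.6   4.4]
shift [ 0.4972 -0.0925 -0.0031] turn [-0.0047 -0.0017 -0.9999] rows 4.851374137521793 3.999810030371418
```

Request:
carry_out:
  series:
    - [[0.1, -0.02, -0.03, 0, 0, -0.2], [0.2, -0.04, -0.03, 0, 0, -0.4], [0.3, -0.06, -0.03, 0, 0, -0.6], [0.4, -0.08, -0.03, 0, 0, -0.8], [0.497, -0.092, -0.03, 0, 0, -1], [0.497, -0.092, -0.03, 0, 0, -1], [0.497, -0.092, -0.03, 0, 0, -1], [0.497, -0.092, -0.03, 0, 0, -1]]

```text
time_s: 6.18
position: [0.5539, 0.0238, 0.2412]
tcp_rot: [-3.14, -0.0, 1.688]
ft_force: [-0.2, -0.1, -1.7]
grip_width: 0.0115
```

Run:
```python
from h import *
s=get_state();print(s["position"],s["tcp_rot"]);plan(.5535,.0243,.225,1.75)
```

```text
[0.55390804 0.02375166 0.24118118] [-3.13997895e+00 -6.48722013e-05  1.68769273e+00]
shift [ 0.0015 -0.0008  0.0405] turn [-0.0032 -0.0002 -0.1246] rows 0.388383849058382 0.4986251349086008
```

Request:
carry_out:
  series:
    - [[0.0015, 0.005, 0.04, 0, 0, -0.1246], [0.0015, 0.005, 0.08, 0, 0, -0.1246], [0.0015, 0.005, 0.118, 0, 0, -0.1246], [0.0015, 0.005, 0.118, 0, 0, -0.1246], [0.0015, 0.005, 0.118, 0, 0, -0.1246]]

```text
time_s: 6.6
position: [0.5556, 0.0236, 0.1945]
tcp_rot: [-3.14, -0.0, 1.748]
ft_force: [0.4, -0.5, -1.8]
grip_width: 0.0111
```

```bash
python3 - <<'E'
from h import *
import pickle
s=get_state();f=grab_frame("wrist");pickle.dump((s,f),open("w5.pkl","wb"))
print(s["position"],s["tcp_rot"],s["ft_force"],s["wrist_torque"],s["grip_width"])
cv2.imwrite("pics/w5.png",cv2.resize(f["image"][60:360,120:480],None,fx=2.2,fy=2,interpolation=cv2.INTER_NEAREST))
d=grab_frame("side")["image"][150:250,190:330];cv2.imwrite("pics/d5.png",cv2.resize(d,None,fx=5,fy=5,interpolation=cv2.INTER_CUBIC))
E
python3 rk.py w5.pkl
```

```text
[0.55559927 0.02355334 0.19453637] [-3.13995128e+00 -3.41284150e-04  1.74809826e+00] [ 0.39404986 -0.46886178 -1.77876827] [-0.00267395 -0.00899781  0.01312477] 0.01109839512753962
0.012 5 [0.5441859  0.07325827 0.1812594 ] rms mm 0.7323517666420839
0.007 5 [0.54339371 0.07735819 0.17490314] rms mm 1.8932410868193728
0.002 5 [0.54265073 0.08147478 0.168272  ] rms mm 3.228404643103365
F 1 1 (np.int32(206), np.int32(279), np.int32(23), np.int32(15), np.int32(267)) [-1.4  0.9]
C 3 -1 (np.int32(353), np.int32(135), np.int32(24), np.int32(25), np.int32(451)) [ 0.9 -1.2]
C 3 1 (np.int32(346), np.int32(251), np.int32(18), np.int32(21), np.int32(343)) [0.3 0.2]
C 4 1 (np.int32(406), np.int32(251), np.int32(20), np.int32(21), np.int32(350)) [0.2 0.2]
C 5 1 (np.int32(474), np.int32(251), np.int32(21), np.int32(21), np.int32(363)) [ 0.  -0.1]
```

View pics/w5.png

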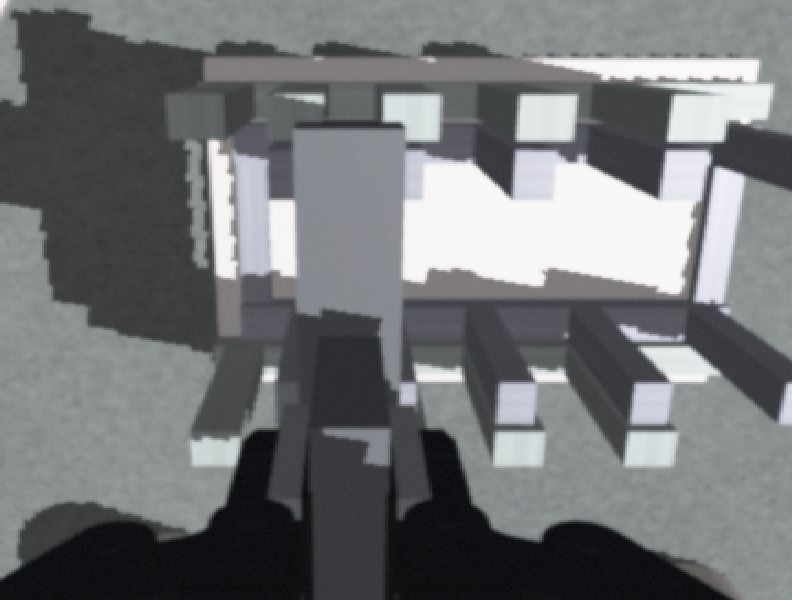

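View pics/d5.png

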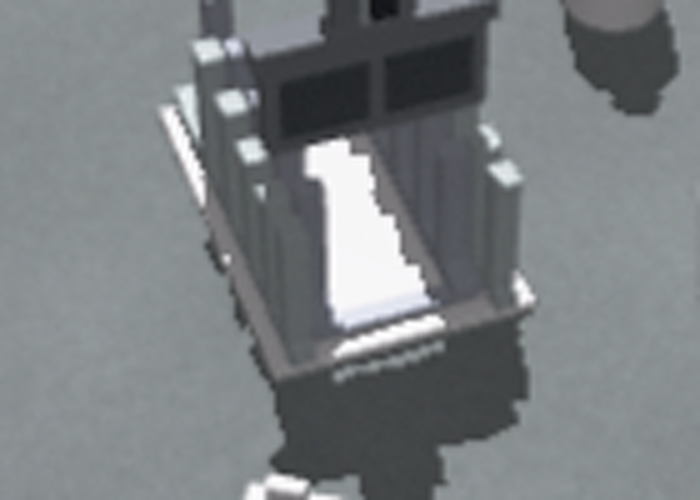

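Run:
```python
from h import *
par=[.5443,.0731,.180];c,sn=np.cos(par[2]),np.sin(par[2])
x,y=par[0]+c*.0023-sn*-.0495,par[1]+sn*.0023+c*-.0495
s=get_state();print(s["position"],s["tcp_rot"])
plan(x,y,.162,1.751)
```

```text
[0.55644022 0.02390835 0.19570813] [3.14082142e+00 2.46579152e-04 1.74889563e+00]
shift [ 0.0027 -0.0022  0.0843] turn [ 0.0015  0.0005 -0.0042] rows 0.8090050088418576 0.018037424295871716
```

Request:
carry_out:
  series:
    - [[0.0027, -0.001, 0, 0, 0, -0.004], [0.0027, -0.001, 0.02, 0, 0, -0.004], [0.0027, -0.001, 0.035, 0, 0, -0.004], [0.0027, -0.001, 0.05, 0, 0, -0.004], [0.0027, -0.001, 0.065, 0, 0, -0.004], [0.0027, -0.001, 0.078, 0, 0, -0.004], [0.0027, -0.001, 0.078, 0, 0, -0.004]]

```text
time_s: 7.28
position: [0.555, 0.0257, 0.1624]
tcp_rot: [-3.14, -0.0, 1.752]
ft_force: [-0.8, 0.0, -2.4]
grip_width: 0.011
```

The body has entered slot 2 by about 16 mm with no contact force. Continuing down.

Request:
carry_out:
  series:
    - [[0, 0, 0.02, 0, 0, 0], [0, 0, 0.04, 0, 0, 0], [0, 0, 0.06, 0, 0, 0], [0, 0, 0.08, 0, 0, 0], [0, 0, 0.095, 0, 0, 0], [0, 0, 0.102, 0, 0, 0], [0, 0, 0.102, 0, 0, 0], [0, 0, 0.102, 0, 0, 0]]

```text
time_s: 7.95
position: [0.5556, 0.0256, 0.1229]
tcp_rot: [-3.142, -0.0, 1.752]
ft_force: [0.5, -0.2, -1.4]
grip_width: 0.0115
```

Run:
```python
from h import *
s=get_state();f=grab_frame("wrist")
print(s["position"],s["tcp_rot"],s["ft_force"],s["wrist_torque"])
cv2.imwrite("pics/w6.png",cv2.resize(f["image"][20:360,60:460],None,fx=1.8,fy=1.7,interpolation=cv2.INTER_NEAREST))
```

```text
[0.55562795 0.02563104 0.12290244] [-3.14152773e+00 -1.73295041e-06  1.75229259e+00] [ 0.50424187 -0.24921737 -1.41920763] [-0.01075294  0.02049846  0.07089353]
```

View pics/w6.png

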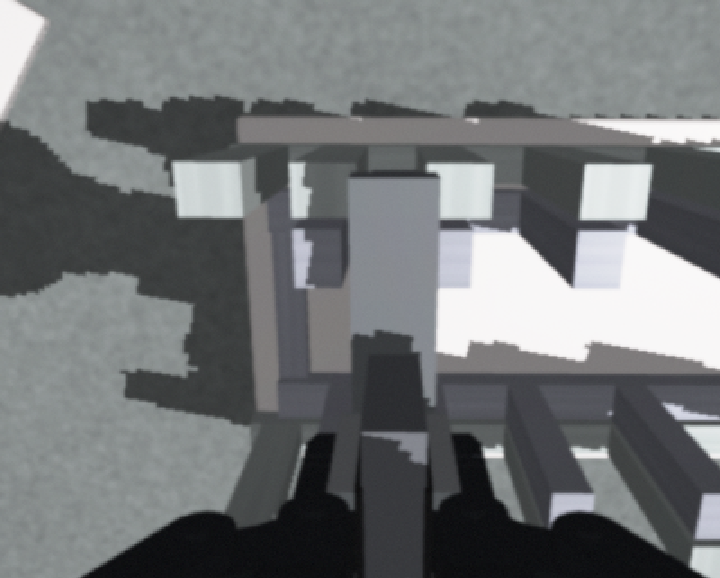

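Request:
carry_out:
  series:
    - [[0, 0, 0.004, 0, 0, 0], [0, 0, 0.008, 0, 0, 0], [0, 0, 0.01, 0, 0, 0], [0, 0, 0.011, 0, 0, 0], [0, 0, 0.011, 0, 0, 0], [0, 0, 0.011, 0, 0, 0]]

```text
time_s: 8.5
position: [0.5556, 0.0257, 0.1185]
tcp_rot: [3.142, -0.0, 1.752]
ft_force: [0.8, 0.2, -2.1]
grip_width: 0.0114
```

Request:
carry_out:
  series:
    - [[0, 0, 0.002, 0, 0, 0], [0, 0, 0.003, 0, 0, 0], [0, 0, 0.003, 0, 0, 0], [0, 0, 0.003, 0, 0, 0]]

```text
time_s: 8.83
position: [0.5557, 0.0256, 0.1184]
tcp_rot: [3.14, 0.0, 1.752]
ft_force: [-5.6, 0.2, 13.6]
grip_width: 0.0112
```

Ledge contact came at TCP z 0.1184, exactly the height expected for hanging. Release.

Request:
carry_out:
  series:
    - [[0, 0, -0.002, 0, 0, 0], [0, 0, -0.002, 0, 0, 0], [0, 0, -0.002, 0, 0, 0], [0, 0, -0.002, 0, 0, 0], [0, 0, -0.002, 0, 0, 0], [0, 0, -0.002, 0, 0, 0]]
  fingers: 1

```text
time_s: 9.33
position: [0.5556, 0.0256, 0.118]
tcp_rot: [-3.141, -0.0, 1.752]
ft_force: [0.5, 0.9, -0.2]
grip_width: 0.0822
```

Run:
```python
from h import *
s=get_state();f=grab_frame("wrist")
print(s["position"],s["ft_force"],s["grip_width"])
cv2.imwrite("pics/w7.png",f["image"])
```

```text
[0.55559302 0.02563795 0.11797895] [ 0.46283374  0.90488986 -0.15015731] 0.08223771541057266
```

View pics/w7.png

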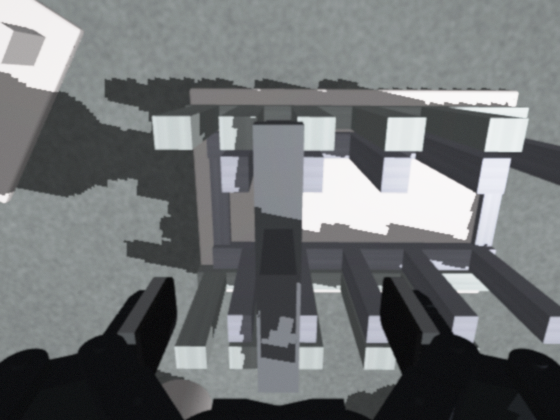

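Released and still in place, straddling the slot between tooth 2 and its comb tooth. Retreat straight up.

Request:
carry_out:
  series:
    - [[0, 0, -0.05, 0, 0, 0], [0, 0, -0.1, 0, 0, 0], [0, 0, -0.2, 0, 0, 0], [0, 0, -0.3, 0, 0, 0], [0, -0.15, -0.4, 0, 0, 0], [0, -0.3, -0.4, 0, 0, 0], [0, -0.3, -0.4, 0, 0, 0], [0, -0.3, -0.4, 0, 0, 0], [0, -0.3, -0.4, 0, 0, 0]]

```text
time_s: 10.13
position: [0.4362, 0.0038, 0.2792]
tcp_rot: [3.14, 0.001, 1.751]
ft_force: [0.6, -0.6, -0.0]
grip_width: 0.0848
```

Run:
```python
from h import *
import pickle
s=get_state();f=grab_frame("wrist");pickle.dump((s,f),open("w8.pkl","wb"));print(s["position"],s["ft_force"])
a=f["image"][100:400,100:420]
b=grab_frame("side")["image"][110:290,190:370];c=grab_frame("scene")["image"][130:310,230:450]
cv2.imwrite("pics/w8.png",np.hstack([cv2.resize(a,(400,375)),cv2.resize(b,(375,375))]))
cv2.imwrite("pics/s8.png",cv2.resize(c,None,fx=3.3,fy=3.3,interpolation=cv2.INTER_CUBIC))
k=cam(f,s);par=[.5443,.0731,.180];M=np.array([[np.cos(.18),-np.sin(.18)],[np.sin(.18),np.cos(.18)]])
for nm,L,W,z in(("tab",.022,.006,.154),("rim",.065,.010,.114)):
    print(nm,[np.round(proj(k,[*(np.array(par[:2])+M@[a*L,b*W-.0495]),z])-[100,100],1)*1.25 for a,b in((-1,-1),(-1,1),(1,1),(1,-1))])
```

```text
[0.43623441 0.00378975 0.27922747] [ 0.56121725 -0.59431031 -0.01017336]
tab [array([212.625, 260.375]), array([230.625, 260.375]), array([230.125, 314.875]), array([213.  , 314.75])]
rim [array([207.875, 176.75 ]), array([235.625, 176.875]), array([234.125, 324.875]), array([209.25, 324.75])]
```

View pics/w8.png

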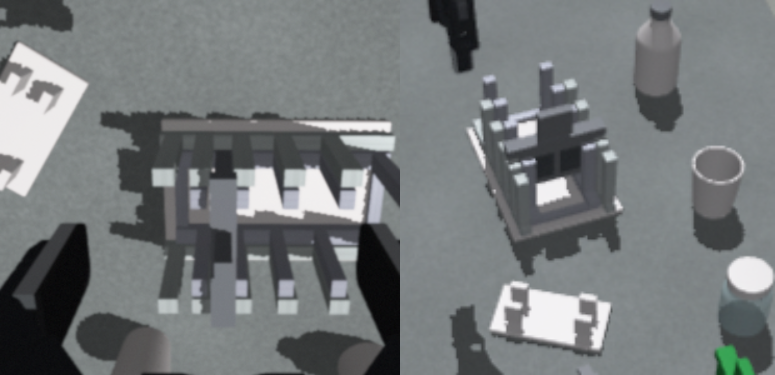

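View pics/s8.png

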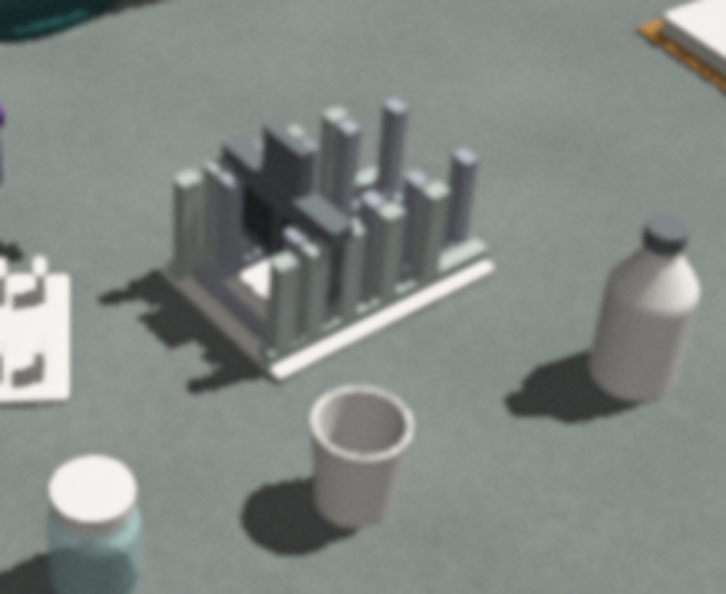

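The rim edges, about (210–236, 177) to row 325, match the prediction for a cassette hung at 97 mm and centred (208–236, 177 to 325). The bystanders haven't moved. Handing in.

```bash
python3 -c "
from cell import *
print(close_job())"
```

```text
the job is handed in; nothing more can be done
None
```

The cassette is hanging by its rim in slot 2, released, and I handed the job in about 10 s into the 51 s allowed. `close_job()` gives no verdict, so the checks below are my own.

**What I did:** I did not step along from the narrow end. I measured the slots with the wrist camera, and the widths fit 12/17/22/27/32 mm, so slot 2 was the right one. The fit error was about 1.2 mm rms, against 2.1 and 3.7 mm for the other two comb settings. I then gripped the tab, lifted the cassette out of the stand, lowered it into slot 2, released it and backed off.

**Last checks:**
- **Entry:** the body went into the slot with no contact force.
- **Height:** the ledge touched down at tool height 0.1184 m, as expected for a centre at 97 mm.
- **Position:** after release, the rim edges in the wrist image were within about 2 pixels of the prediction for a cassette centred in slot 2. The cassette showed no visible tilt.
- **Bystanders:** the jar, beaker and bottle looked undisturbed and standing in the final images. I did not measure their positions.

No check failed. The one oddity was in the first rack fit, where a single comb tooth was about 6 mm off because it merged with the bar below it in the image; this did not change the result. That the rim rests on both sides I judged from the images and the height, as I could not measure those contact forces directly.

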